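Slide the rack's shelf board into its notches and bolt it

ROBOT

A 7-joint arm with a two-finger parallel gripper is mounted at the origin on a cart in front of the work surface, level with it; the furniture and walls round the work are solid. World frame = base frame: x ahead of the robot, y to its left, z up, the work surface at z = 0. Lengths are in m, angles in rad, forces in N, time in s.
With the tool pointing down it reaches from about 0.4 to 0.875 m from the base axis. Payload 19.3 kg.
Tool frame: the origin (TCP) lies between the finger pads; the fingertips stand 14 mm ahead of it and the grasp point (between the pads) lies 5 mm behind it; z points along the fingers, y is the line along which they close (so a half turn about z gives the same grasp; the last joint's range is limited). The gripper opens to 85 mm and grips with 20 to 120 N. Pads are 22 mm wide; open, the fingers measure 114 mm over their backs; the gripper's body (76 mm by 85 mm) begins 54 mm behind the grasp point. The pads swing forward as they close: fully open they stand 13 mm farther back than shut.
Start: joints at [1.186, 0.521, -0.036, 1.599, 0.021, 1.021, -0.113], TCP at [0.193, -0.594, 0.208] pointing down, gripper open.
Joint ranges: [-2.91, 2.91], [-0.3, 2.13], [-1.5, 1.42], [0.17, 2.43], [-1.26, 4.41], [0.16, 1.93], [-2.52, 2.52]. Speed limits (rad/s): [1.89, 1.89, 2.39, 2.39, 3.01, 3.01, 3.01].

INTERFACE

Orientations are given as a rotation vector (axis times angle).
In Python, from workcell import r, get_image gives the robot as it stands.
- The arm moves only by the tool move_arm, never from a script. Its argument "series" is one flat list of numbers, 7 for each row, row after row: the shift along the tool's x, y, z scaled (see below), then the turn, a rotation vector about the tool's x, y, z scaled (see below), then the opening, from 0 (shut) to 1 (fully open). A call has 1 to 12 rows; each row shifts and turns the commanded pose from where the row before left it, along the tool's axes as they then stand; what a row does not reach is not made up. The controller multiplies each number of a shift by 15 cm and each number of a turn by pi/2 rad. A row lasts 1/10 s, in which the tool goes at most 50 mm and 8.59 degrees, less where a joint would pass 70% of its speed; a pose out of reach is approached as far as the arm can. A call with a number of a shift or a turn outside -1 to 1 is refused whole. A call with a gripper value outside its range is refused whole. The fingers move at their own pace and stop on an object; the grip force is fixed at half the most. Time passes only in rows, so rows that do not move let the fingers close. It gives the time, the measured TCP pose, the force, the opening and the grip force at its end, in the units of the state.
- r.get_state(): the state, without advancing time (a new reading comes with each control period).
- get_image(name): name is "scene" or "top"; returns a dict with "img" (420x560x3 uint8, red, green, blue), "camera_matrix" (3x3 intrinsics, pixels), "world_from_camera" (4x4, takes a point from camera to world coordinates). Camera axes: x right, y up, looking along -z (the intrinsics and any distortion apply to the point x, -y, -z); pixel columns grow to the right and rows downward; lengths in m; the calibration is good to about 2 mm. A picture is of the moment at which its call begins. There is no depth.
- r.sign_off(): hands the job in; it is judged then, once.
The state is a dict: "time": time; "qpos": joint angles; "qd": joint speeds; "joint_torque": joint torques, N m; "tcp_pos": TCP position; "orientation": TCP orientation; "force": force on the tool from outside, world axes, zero at the start; "ft_torque": the same for the moment, N m; "opening": finger opening in m; "gripper_force": force on a finger pad.
Only numpy, scipy, OpenCV 4.12 (cv2) and the standard library are available. Lean on these libraries where they do the work, as an engineer would, in place of code of your own. Each camera call takes 0.05 s, during which the arm holds its last target. There are 200 camera calls.

TASK

Push the plywood shelf board along the rails of its rack, away from you, until you feel it drop into the notches and it lies flush with the two side fences. Then push the bolt's upright knob inward as far as it goes, so that the bolt lies over the board and locks it. Only push, lift nothing, and leave the other things on the bench where they are.

Things in the scene. Friction and masses are not known exactly. Their poses are not given: they have to be found in the camera images.
- rack: Low wooden rack fixed to the bench, open on top and at both ends, 255 mm long, 193 wide over its fences. Origin on the bench under where the seated board's centre belongs; x along the rails, the way to push (roughly away from the robot), y left, z up. Rails at |y| = 60 to 82 mm, x = -155 to 100, tops at z = 60 mm; between them only 18 mm high cross ties. Fences outside the rails rise to 78 mm.
- notch_left (a point): Centre of the near notch in the left rail, at rail-top height: rack x = -48, y = 71, z = 60 mm. Each rail has two such cross notches, 16 mm long and 12 mm deep, at rack x = -48 and +48 mm. There is no stop at the rails' far end.
- shelf_board: Loose plywood board 130 (x, along the rails) x 160 x 18 mm, 0.3 to 0.6 kg; origin at the centre of its underside, axes like the rack's. Two dowels under it, at x = -48 and 48, 8 mm proud, ride on the rails: underside at z = 68 mm. It starts 40 to 80 mm short. With its origin over the rack's (2 mm play) it drops to z = 60, top 78, flush with the fences; then the dowels stop at the notch walls.
- board_edge (a point): Middle of the board's near end face (its -x side), half-way up: 65 mm behind the board's origin and 9 mm above it. There is room for a fingertip behind it, between the rails. Sliding the board takes about 2 to 7 N here.
- bolt (a joint): Travel of the steel slide bolt on the rack's left side, in m: 0 = drawn back (left), 0.030 = fully shot to the right (rack -y), 23 mm over the board. Starts between 0 and 0.006; needs about 2 N and stays where left. The rod, 10 mm thick, underside at z = 80.5 mm, passes over the seated board but is blocked by one that has not dropped.
- bolt_knob (a point): Centre of the bolt's upright round steel knob, 16 mm in diameter, z = 97 to 122 mm (centre 109.5). At joint 0 it is at rack x = 0, y = 137 mm; at 0.030, y = 107 mm. Under it is a block 56 mm along x, out to y = 157 mm, 79 mm high; the bolt's two keepers, at y = 92 and 147 mm, rise to 94 mm.
- screw_jar: Bystander: small jar with a green lid, 60 mm wide, 74 mm high, standing to the right of the rack. Origin under its centre.
- screwdriver: Bystander: screwdriver with a blue handle, 188 mm long, lying to the right. Origin under its centre.
- tape_rule: Bystander: yellow tape measure, 70 x 90 x 35 mm, lying to the left. Origin under its centre.

How it is judged:
By the outcome, as a careful person would: the job done as asked, in the order asked, and still so for the second after the job is handed in, with the robot touching nothing.
It also fails if it takes over 43 s, if anything falls off the work surface, if the arm or the gripper's body presses on something with over 40 N, if the wrist force passes 120 N, or if a joint passes its speed limit or range.

## Working session

There is one attempt and no reset: what is moved stays moved. The work goes in short steps, Python scripts to look and compute and a tool call to move; the robot and the scene stay as the last step left them, time stands still between calls to the robot, and variables do not carry over. Pictures are saved under pics/ and viewed, at most 14 in all, crops included, and the job is handed in when it is done.

Besides the shell and the picture viewer there is one more tool, called by a JSON object that holds its "method" and its "body", one argument or row to a line. move_arm: Moves the arm, as the interface text tells. Shifts and turns lie within -1 to 1; 1 stands for 15 cm of shift or pi/2 rad of turn. Its arguments: {"type":"object","properties":{"series":{"type":"array","items":{"type":"number","minimum":-1,"maximum":1}}},"required":["series"]}

```bash
mkdir -p pics
python3 - <<'E'
from workcell import r,get_image
import cv2,numpy as np
for n in("top","scene"):
    d=get_image(n); cv2.imwrite(f"pics/{n}0.png",d["img"][:,:,::-1]); np.savez(f"{n}0.npz",**{k:d[k] for k in d})
    print(n,d.keys(),np.round(d["camera_matrix"],1).tolist(),np.round(d["world_from_camera"],3).tolist())
s=r.get_state();print(s)
E
```

```text
top dict_keys(['img', 'camera_matrix', 'world_from_camera']) [[518.6, 0.0, 282.8], [0.0, 518.6, 206.2], [0.0, 0.0, 1.0]] [[0.014, 0.977, -0.212, 0.274], [-1.0, 0.014, 0.0, 0.067], [0.003, 0.212, 0.977, 1.379], [0.0, 0.0, 0.0, 1.0]]
scene dict_keys(['img', 'camera_matrix', 'world_from_camera']) [[519.6, 0.0, 283.3], [0.0, 519.6, 202.7], [0.0, 0.0, 1.0]] [[-0.868, 0.247, -0.43, -0.047], [-0.496, -0.447, 0.745, 1.108], [-0.008, 0.86, 0.51, 0.789], [0.0, 0.0, 0.0, 1.0]]
{'time': 0.1, 'qpos': array([ 1.18582102,  0.52196612, -0.0363404 ,  1.59997419,  0.02119703,
        1.02108472, -0.11280629]), 'qd': array([ 0.00111319, -0.00166487,  0.00106915, -0.0028819 , -0.001365  ,
       -0.00042269,  0.00016102]), 'joint_torque': array([ 2.29127138e-03, -9.28495002e+01,  1.98335543e+00, -3.70538628e+01,
        1.80308829e-02,  5.33400045e-03,  4.57232716e-06]), 'tcp_pos': array([ 0.19337075, -0.59397897,  0.20776754]), 'orientation': array([-3.10175476e+00, -4.92237729e-01,  3.57408104e-04]), 'force': array([1.02126521, 0.35087435, 0.19064631]), 'ft_torque': array([ 0.00714038, -0.02002277,  0.02447085]), 'gripper_force': 0.0, 'opening': 0.08561388927037031}
```

View pics/top0.png

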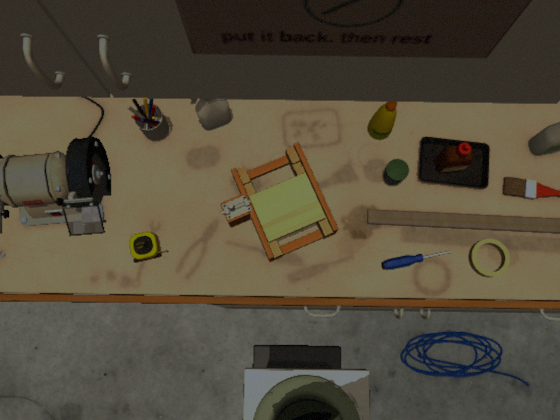

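View pics/scene0.png

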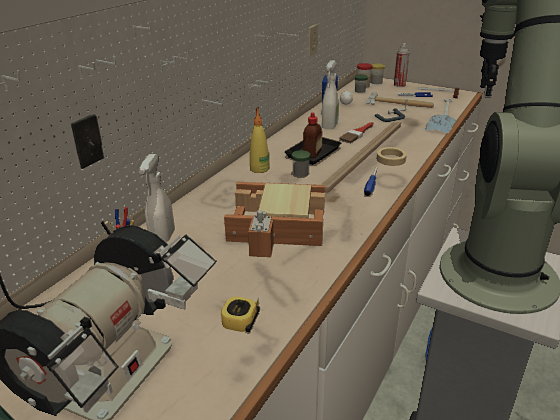

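Run:
```python
import cv2
a=cv2.imread("pics/top0.png")[135:270,205:350]
cv2.imwrite("pics/c1.png",cv2.convertScaleAbs(cv2.resize(a,None,fx=4.4,fy=4.4,interpolation=cv2.INTER_CUBIC),alpha=1.5))
a=cv2.imread("pics/scene0.png")[170:265,215:335]
cv2.imwrite("pics/c2.png",cv2.convertScaleAbs(cv2.resize(a,None,fx=6,fy=6,interpolation=cv2.INTER_CUBIC),alpha=1.3))
```

```text
(no output)
```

View pics/c1.png

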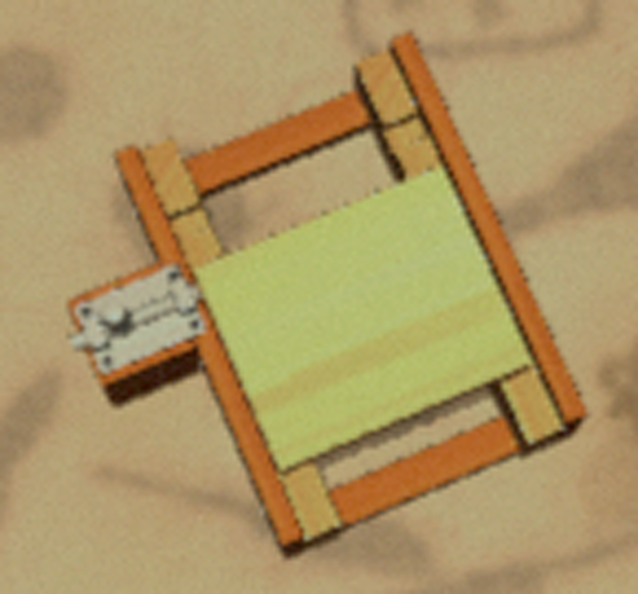

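View pics/c2.png

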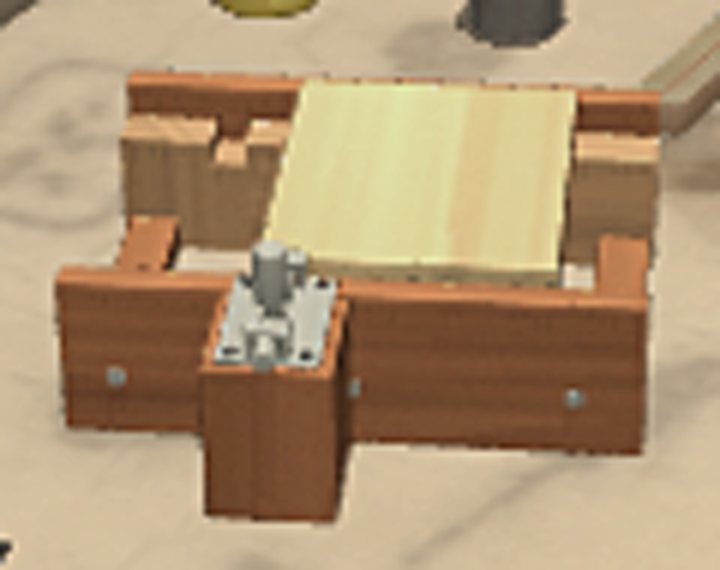

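```bash
cat > h.py <<'E'
import numpy as np
from scipy.optimize import least_squares
D={n:np.load(f"{n}0.npz") for n in("top","scene")}
def proj(n,P):
    d=D[n];W=d["world_from_camera"];p=(np.atleast_2d(P)-W[:3,3])@W[:3,:3]
    p=p*[1,-1,-1];q=p@d["camera_matrix"].T
    return q[:,:2]/q[:,2:]
def crop(n,uv):
    uv=np.array(uv,float);return uv/4.4+[205,135] if n=="top" else uv/6+[215,170]
def world(q,P):
    c,s=np.cos(q[2]),np.sin(q[2]);P=np.atleast_2d(P)
    return np.c_[q[0]+c*P[:,0]-s*P[:,1],q[1]+s*P[:,0]+c*P[:,1],P[:,2]]
E
python3 - <<'E'
from h import *
F=np.array([[.1,.0965,.078],[-.155,.0965,.078],[.1,-.0965,.078],[-.155,-.0965,.078]])
obs={"top":[(117,150),(283,545),(412,34),(584,412)],"scene":[(58,283),(645,302),(128,73),(660,93)]}
B=np.array([[.065,.08,.086],[-.065,.08,.086],[.065,-.08,.086],[-.065,-.08,.086]])
bo={"top":[(197,268),(283,470),(440,168),(532,367)],"scene":[(265,258),(560,270),(300,82),(577,92)]}
f=lambda q:np.concatenate([(proj(n,world(q,F))-crop(n,obs[n])).ravel() for n in obs])
q=least_squares(f,[.45,.05,.37],loss="soft_l1").x
print("rack",q,np.degrees(q[2]),f(q).reshape(-1,2).round(1).tolist())
g=lambda o:np.concatenate([(proj(n,world(q,B+[o[0],o[1],0]))-crop(n,bo[n])).ravel() for n in bo])
o=least_squares(g,[-.06,0]).x;print("board",o,g(o).reshape(-1,2).round(1).tolist())
for j in(0,.006):
  for z in(.097,.122):
    P=world(q,[0,.137-j,z]);print(j,z,P.round(4),(proj("top",P)-[205,135])*4.4,(proj("scene",P)-[215,170])*6)
np.save("q.npy",q);np.save("o.npy",o)
E
```

```text
rack [0.6000587  0.07568524 0.42237424] 24.200261286188194 [[-1.1, 0.2], [-0.4, 0.2], [-0.3, -1.4], [1.0, 0.3], [-0.9, -0.7], [0.6, 0.6], [0.4, -1.2], [0.2, -1.1]]
board [-0.05238946  0.0018577 ] [[-1.4, 0.5], [-1.0, 0.8], [0.5, -0.7], [0.4, -0.6], [-1.0, -0.7], [0.3, -0.5], [0.9, -1.0], [0.6, -0.8]]
0 0.097 [[0.5439 0.2006 0.097 ]] [[109.53432456 322.38256993]] [[269.9570272  302.65602636]]
0 0.122 [[0.5439 0.2006 0.122 ]] [[105.24425622 313.1602556 ]] [[268.05576046 250.97730573]]
0.006 0.097 [[0.5464 0.1952 0.097 ]] [[119.21518566 318.32764938]] [[271.91188661 294.84414978]]
0.006 0.122 [[0.5464 0.1952 0.122 ]] [[115.11079653 309.03202829]] [[270.0378288  243.29524799]]
```

```bash
cat >> h.py <<'E'
from scipy.spatial.transform import Rotation as R
def plan(P,start=None,yaw=None):
    "total tool-frame shift (units) and turn (units) to rack-frame points in turn"
    from workcell import r
    q=np.load("q.npy");s=r.get_state();p=s["tcp_pos"];Rt=R.from_rotvec(s["orientation"])
    T=R.from_euler("z",q[2])*R.from_rotvec([np.pi,0,0])
    print("t",s["time"],"turn",((Rt.inv()*T).as_rotvec()/(np.pi/2)).round(4),"rack pos",((p-[q[0],q[1],0])@R.from_euler("z",q[2]).as_matrix()).round(4),"F",s["force"].round(1),"open",s["opening"])
    for X in P:
        w=world(q,X)[0];d=T.inv().apply(w-p)/.15;print(X,w.round(3),"shift in target frame",d.round(3),"rows",np.linalg.norm(d)*3);p=w
E
python3 - <<'E'
from h import *
q=np.load("q.npy")
via=R.from_euler("z",-q[2]).apply(np.array([.43,-.25,.2])-[q[0],q[1],0])
plan([via,[-.150,0,.19],[-.150,0,.066]])
E
```

```text
t 0.1 turn [-0.0007  0.     -0.0685] rack pos [-0.6455 -0.4441  0.2078] F [1.  0.4 0.2] open 0.08561388927037031
[-0.28862088 -0.22735176  0.2       ] [ 0.43 -0.25  0.2 ] shift in target frame [ 2.379 -1.445  0.052] rows 8.35165290535998
[-0.15, 0, 0.19] [0.463 0.014 0.19 ] shift in target frame [ 0.924 -1.516  0.067] rows 5.329336624373253
[-0.15, 0, 0.066] [0.463 0.014 0.066] shift in target frame [-0.    -0.     0.827] rows 2.48
```

{"method": "move_arm", "body": {
  "series": [0,0,0,0,0,-0.0685,0.3,0.216,-0.131,0.005,0,0,0,0.3,0.216,-0.131,0.005,0,0,0,0.3,0.216,-0.131,0.005,0,0,0,0.3,0.216,-0.131,0.005,0,0,0,0.3,0.216,-0.131,0.005,0,0,0,0.3,0.216,-0.131,0.005,0,0,0,0.3,0.216,-0.131,0.005,0,0,0,0.3,0.216,-0.131,0.005,0,0,0,0.3,0.216,-0.131,0.005,0,0,0,0.3,0.216,-0.131,0.005,0,0,0,0.3,0.216,-0.131,0.005,0,0,0,0.3]
}}

```text
time: 1.3
tcp_pos: [0.4305, -0.2496, 0.1999]
orientation: [-3.072, -0.658, 0.0]
force: [0.4, -1.4, 0.5]
opening: 0.0258
gripper_force: 0.0
```

```bash
python3 -c "
from h import *
plan([[-.150,0,.19],[-.150,0,.066]])"
```

```text
t 1.3 turn [-0.0001  0.0001 -0.0001] rack pos [-0.288  -0.2272  0.1999] F [ 0.4 -1.4  0.5] open 0.0258406870139686
[-0.15, 0, 0.19] [0.463 0.014 0.19 ] shift in target frame [ 0.92  -1.515  0.066] rows 5.321030886869813
[-0.15, 0, 0.066] [0.463 0.014 0.066] shift in target frame [-0.    -0.     0.827] rows 2.48
```

{"method": "move_arm", "body": {
  "series": [0.131,-0.216,0.009,0,0,0,0.3,0.131,-0.216,0.009,0,0,0,0.3,0.131,-0.216,0.009,0,0,0,0.3,0.131,-0.216,0.009,0,0,0,0.3,0.131,-0.216,0.009,0,0,0,0.3,0.131,-0.216,0.009,0,0,0,0.3,0.131,-0.216,0.009,0,0,0,0.3,0,0,0,0,0,0,0.3]
}}

```text
time: 2.1
tcp_pos: [0.4627, 0.0169, 0.1905]
orientation: [-3.068, -0.667, -0.001]
force: [0.8, -0.6, 0.6]
opening: 0.0261
gripper_force: 0.0
```

```bash
python3 -c "
from h import *
plan([[-.150,0,.066],[-.076,0,.066]])
import cv2
from workcell import get_image
a=get_image('scene')['img'][150:270,210:350,::-1]
cv2.imwrite('pics/s2.png',cv2.resize(a,None,fx=5,fy=5))"
```

```text
t 2.1 turn [-0.0009 -0.0005  0.0037] rack pos [-0.1494  0.0027  0.1905] F [ 0.8 -0.6  0.6] open 0.026052843020398064
[-0.15, 0, 0.066] [0.463 0.014 0.066] shift in target frame [-0.004  0.018  0.83 ] rows 2.489880569051326
[-0.076, 0, 0.066] [0.531 0.045 0.066] shift in target frame [ 0.493 -0.    -0.   ] rows 1.479999999999999
```

View pics/s2.png

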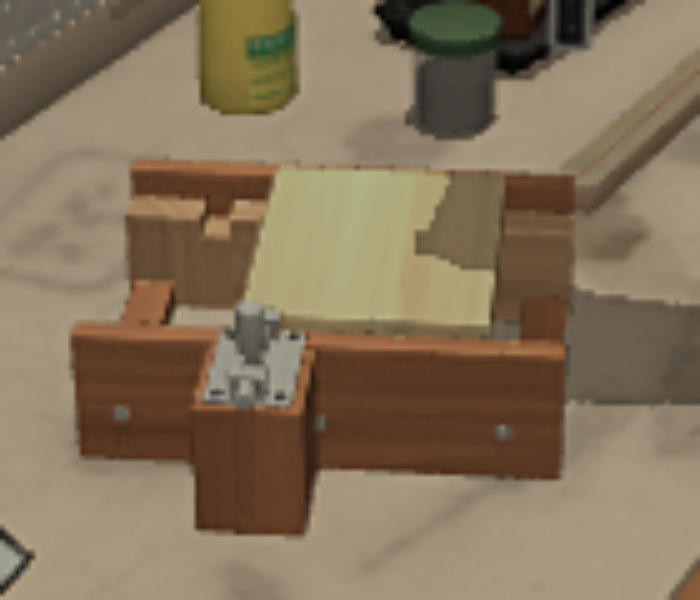

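The gripper's finger tips show at about (565,25), above the near end of the rack; the board is unmoved, with its near edge around x=495. I'll lower behind it.

{"method": "move_arm", "body": {
  "series": [0,0.009,0.207,0,0,0.0037,0.3,0,0.009,0.207,0,0,0,0.3,0,0,0.207,0,0,0,0.3,0,0,0.207,0,0,0,0.3,0,0,0,0,0,0,0.3]
}}

```text
time: 2.65
tcp_pos: [0.4614, 0.0087, 0.0637]
orientation: [-3.073, -0.648, 0.009]
force: [-0.3, 0.2, 1.5]
opening: 0.0256
gripper_force: 0.0
```

{"method": "move_arm", "body": {
  "series": [0.03,0,0,0,0,0,0.3,0.03,0,0,0,0,0,0.3,0.03,0,0,0,0,0,0.3,0.03,0,0,0,0,0,0.3,0.03,0,0,0,0,0,0.3,0.03,0,0,0,0,0,0.3]
}}

```text
time: 3.25
tcp_pos: [0.4888, 0.0209, 0.0667]
orientation: [3.074, 0.65, 0.001]
force: [0.8, -1.0, -0.0]
opening: 0.0256
gripper_force: 0.0
```

```bash
python3 -c "
from h import *
plan([[-.076,0,.066]])"
```

```text
t 3.25 turn [ 0.0001 -0.0003 -0.0037] rack pos [-0.124  -0.0044  0.0667] F [ 0.8 -1.  -0. ] open 0.025598613648769582
[-0.076, 0, 0.066] [0.531 0.045 0.066] shift in target frame [ 0.32  -0.029  0.004] rows 0.9635152130506652
```

{"method": "move_arm", "body": {
  "series": [0.02,-0.007,0,0,0,-0.0037,0.3,0.02,-0.007,0,0,0,0,0.3,0.02,-0.007,0,0,0,0,0.3,0.02,-0.007,0,0,0,0,0.3,0.02,0,0,0,0,0,0.3,0.02,0,0,0,0,0,0.3]
}}

```text
time: 3.85
tcp_pos: [0.5032, 0.032, 0.0664]
orientation: [-3.072, -0.659, 0.0]
force: [-0.0, 0.9, 0.5]
opening: 0.0258
gripper_force: 0.0
```

```bash
python3 -c "
from h import *
plan([[-.076,0,.066]])"
```

```text
t 3.85 turn [-0.  0.  0.] rack pos [-1.063e-01 -1.000e-04  6.640e-02] F [-0.   0.9  0.5] open 0.02575735374645679
[-0.076, 0, 0.066] [0.531 0.045 0.066] shift in target frame [ 0.202 -0.001  0.003] rows 0.6058172460360157
```

```bash
python3 -c "
import cv2
from workcell import get_image
a=get_image('scene')['img'][130:270,210:350,::-1]
b=get_image('top')['img'][130:270,205:345,::-1]
cv2.imwrite('pics/s3.png',cv2.resize(cv2.hconcat([a,b]),None,fx=2.8,fy=2.8*1.4))"
```

```text
(no output)
```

View pics/s3.png

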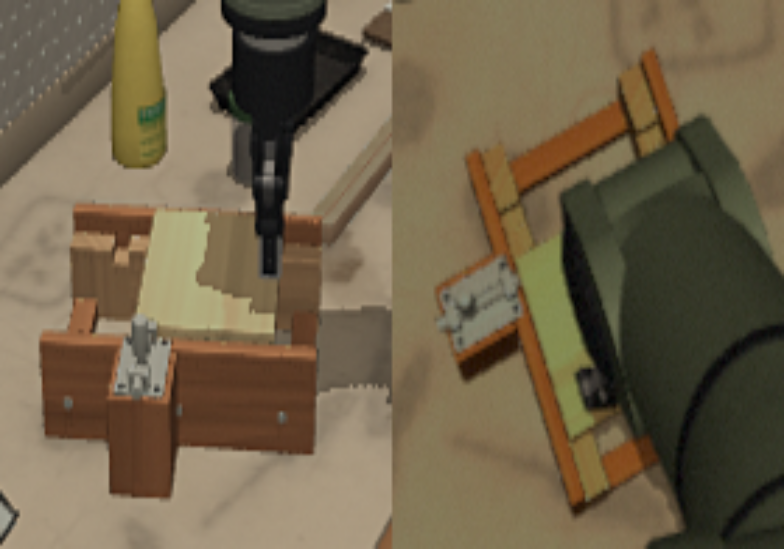

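Run:
```python
from h import *
from workcell import get_image
import cv2
q=np.load("q.npy");f=np.array([2.8,3.92])
for o in(-.052,-.045,-.03):
    print(o,((proj("scene",world(q,[[o-.065,y,.086] for y in(.08,0.02,-.08)]))-[210,130])*f).round(0).tolist())
for z in(.05,.06,.07,.086): print(z,((proj("scene",world(q,[[-.106+dx,.02,z] for dx in(-.011,.011)]))-[210,130])*f).round(0).tolist())
a=get_image('scene')['img'][175:235,270:340,::-1]
cv2.imwrite('pics/s4.png',cv2.convertScaleAbs(cv2.resize(a,None,fx=9,fy=9,interpolation=cv2.INTER_CUBIC),alpha=1.5))
```

```text
-0.052 [[276.0, 330.0], [279.0, 283.0], [285.0, 212.0]]
-0.045 [[268.0, 329.0], [272.0, 283.0], [278.0, 212.0]]
-0.03 [[252.0, 328.0], [256.0, 282.0], [263.0, 211.0]]
0.05 [[279.0, 328.0], [256.0, 327.0]]
0.06 [[279.0, 316.0], [256.0, 314.0]]
0.07 [[279.0, 303.0], [256.0, 302.0]]
0.086 [[279.0, 283.0], [256.0, 282.0]]
```

View pics/s4.png

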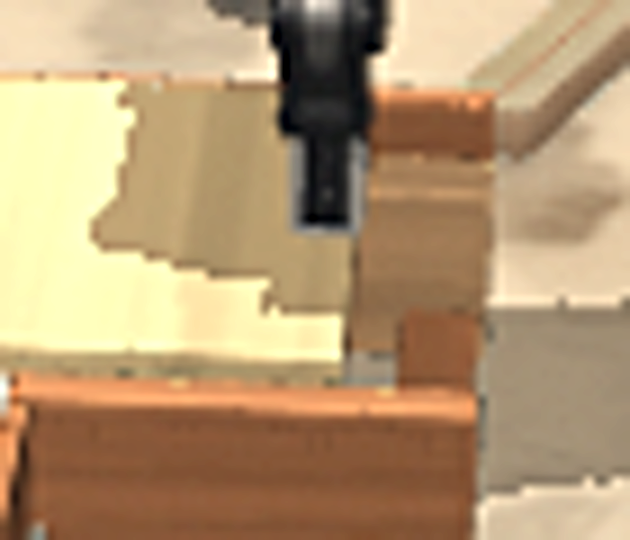

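The picture shows the fingertip at (325,230) ending over the board top, which hasn't moved: its near-left corner is at (342,360). I'll back off and check the tip height.

{"method": "move_arm", "body": {
  "series": [-0.1,0,0,0,0,0,0.3,-0.1,0,0,0,0,0,0.3,-0.05,0,0,0,0,0,0.3,0,0,0,0,0,0,0.3,0,0,0,0,0,0,0.3]
}}

```text
time: 4.5
tcp_pos: [0.4694, 0.0167, 0.0666]
orientation: [-3.072, -0.658, -0.001]
force: [-0.1, 0.5, -0.6]
opening: 0.0255
gripper_force: 0.0
```

Run:
```python
from h import *
from workcell import get_image
import cv2
q=np.load("q.npy");plan([])
for z in(.05,.06,.07,.086): print(z,((proj("scene",world(q,[[-.1438+dx,y,z] for y in (-.02,.02) for dx in(-.011,.011)]))-[260,165])*9).round(0).tolist())
a=get_image('scene')['img'][165:230,260:345,::-1]
cv2.imwrite('pics/s5.png',cv2.convertScaleAbs(cv2.resize(a,None,fx=9,fy=9,interpolation=cv2.INTER_CUBIC),alpha=1.5))
```

```text
t 4.5 turn [ 0.     -0.0004 -0.    ] rack pos [-0.1434 -0.0002  0.0666] F [-0.1  0.5 -0.6] open 0.025495675459232665
0.05 [[576.0, 375.0], [504.0, 372.0], [573.0, 444.0], [499.0, 441.0]]
0.06 [[578.0, 347.0], [505.0, 344.0], [574.0, 416.0], [499.0, 412.0]]
0.07 [[579.0, 318.0], [506.0, 315.0], [575.0, 387.0], [500.0, 384.0]]
0.086 [[580.0, 273.0], [507.0, 270.0], [576.0, 340.0], [502.0, 337.0]]
```

View pics/s5.png

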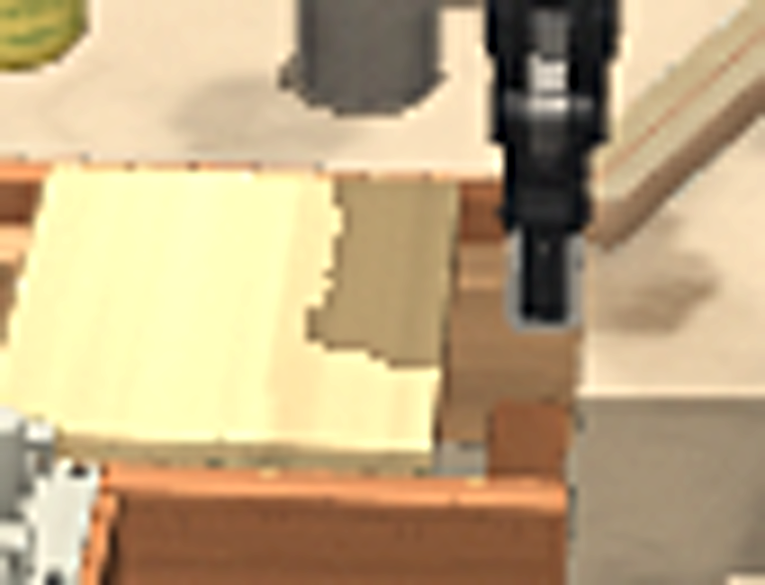

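```bash
python3 - <<'E'
from h import *
q=np.load("q.npy")
def ray(n,uv,z):
    d=D[n];W=d["world_from_camera"];v=np.linalg.solve(d["camera_matrix"],[*uv,1])*[1,-1,-1];v=W[:3,:3]@v
    p=W[:3,3]+v*(z-W[2,3])/v[2]; return (R.from_euler("z",-q[2]).apply(p-[q[0],q[1],0])).round(3)
for u in (577,615):
  for z in(.1,.13,.16,.2): print(u,z,ray("top",(205+(u-392)/2.8,130+385/3.92),z))
E
python3 - <<'E'
from workcell import get_image
import cv2,numpy as np
b=get_image('top')['img'][150:260,225:345,::-1]
cv2.imwrite('pics/t6.png',cv2.convertScaleAbs(cv2.resize(b,None,fx=5.4,fy=5.4,interpolation=cv2.INTER_CUBIC),alpha=2))
E
```

```text
577 0.1 [-0.089  0.062  0.1  ]
577 0.13 [-0.094  0.063  0.13 ]
577 0.16 [-0.099  0.065  0.16 ]
577 0.2 [-0.105  0.067  0.2  ]
615 0.1 [-0.102  0.031  0.1  ]
615 0.13 [-0.107  0.033  0.13 ]
615 0.16 [-0.112  0.035  0.16 ]
615 0.2 [-0.118  0.038  0.2  ]
```

View pics/t6.png

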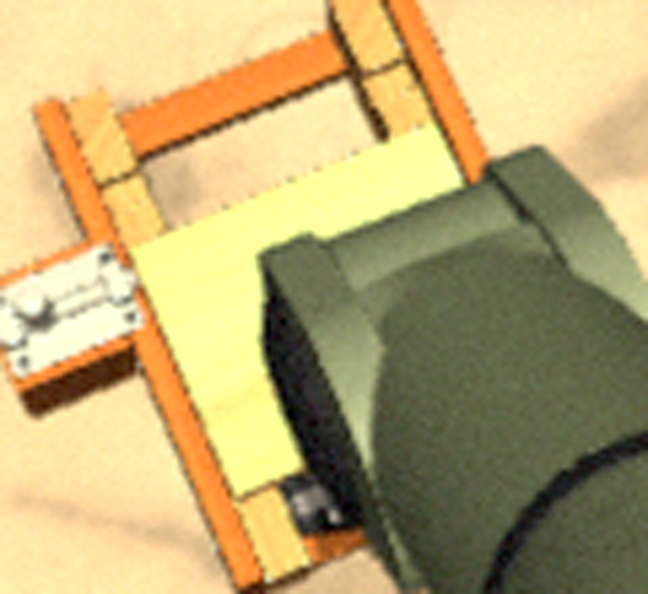

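The top view shows the left knuckle at about (310,500), consistent with the gripper centred in y. So the tip is really about 25–30 mm higher than the nominal. I'll go 30 mm lower, slowly; that clears the ties even if the nominal is right.

{"method": "move_arm", "body": {
  "series": [0,0,0.05,0,0,0,0.3,0,0,0.05,0,0,0,0.3,0,0,0.05,0,0,0,0.3,0,0,0.05,0,0,0,0.3,0,0,0,0,0,0,0.3]
}}

```text
time: 5.1
tcp_pos: [0.4682, 0.0165, 0.0352]
orientation: [-3.071, -0.659, 0.003]
force: [0.3, 0.2, 0.4]
opening: 0.0255
gripper_force: 0.0
```

Run:
```python
from h import *
from workcell import get_image
import cv2
plan([[-.1,0,.0366]])
a=get_image('scene')['img'][165:230,260:345,::-1]
cv2.imwrite('pics/s7.png',cv2.convertScaleAbs(cv2.resize(a,None,fx=9,fy=9,interpolation=cv2.INTER_CUBIC),alpha=1.5))
# tip height by colour: print column of greys at u=320..323
g=a.mean(2);print(g[20:58,55:66:2].astype(int).tolist())
```

```text
t 5.1 turn [-0.0004  0.001   0.0001] rack pos [-1.446e-01  1.000e-04  3.520e-02] F [0.3 0.2 0.4] open 0.025541323078146074
[-0.1, 0, 0.0366] [0.509 0.035 0.037] shift in target frame [ 0.297  0.001 -0.009] rows 0.8916568386504069
[[11, 3, 119, 141, 0, 15], [17, 34, 59, 72, 15, 23], [25, 63, 147, 150, 67, 56], [23, 41, 101, 100, 41, 40], [14, 21, 56, 54, 22, 22], [17, 14, 41, 37, 12, 14], [14, 15, 41, 40, 15, 12], [78, 16, 45, 43, 13, 39], [90, 16, 27, 29, 12, 53], [87, 14, 19, 24, 15, 59], [92, 15, 17, 17, 15, 59], [78, 18, 16, 17, 15, 77], [65, 16, 30, 28, 22, 52], [53, 20, 27, 27, 20, 46], [44, 17, 26, 27, 19, 46], [77, 10, 22, 19, 12, 72], [84, 69, 14, 13, 31, 96], [85, 92, 19, 17, 61, 117], [80, 92, 18, 14, 63, 135], [80, 92, 20, 17, 57, 145], [80, 91, 19, 19, 74, 148], [74, 92, 20, 17, 78, 150], [74, 92, 21, 18, 80, 153], [72, 93, 21, 13, 82, 158], [69, 91, 17, 13, 76, 102], [65, 90, 27, 2, 75, 91], [65, 89, 94, 92, 91, 94], [65, 67, 70, 73, 80, 95], [63, 63, 64, 65, 85, 95], [63, 62, 64, 65, 91, 95], [62, 64, 65, 64, 97, 94], [60, 63, 66, 65, 99, 94], [56, 59, 60, 63, 98, 94], [91, 93, 96, 81, 98, 94], [108, 108, 107, 105, 62, 95], [122, 121, 120, 117, 71, 96], [74, 78, 86, 95, 75, 95], [61, 61, 62, 62, 77, 93]]
```

{"method": "move_arm", "body": {
  "series": [0.03,0,0,0,0,0,0.3,0.03,0,0,0,0,0,0.3,0.03,0,0,0,0,0,0.3,0.03,0,0,0,0,0,0.3,0.03,0,0,0,0,0,0.3,0.03,0,0,0,0,0,0.3,0.03,0,0,0,0,0,0.3,0.03,0,0,0,0,0,0.3]
}}

```text
time: 5.95
tcp_pos: [0.5018, 0.0313, 0.0364]
orientation: [3.072, 0.658, -0.001]
force: [-3.3, -0.9, 3.2]
opening: 0.0253
gripper_force: 1.7
```

```bash
python3 -c "
from h import *
plan([[-.076,0,.036]])"
```

```text
t 5.95 turn [-0.      0.0002 -0.0001] rack pos [-0.1079 -0.0002  0.0364] F [-3.3 -0.9  3.2] open 0.025323440927533688
[-0.076, 0, 0.036] [0.531 0.045 0.036] shift in target frame [ 0.212 -0.001  0.002] rows 0.6372967539310164
```

{"method": "move_arm", "body": {
  "series": [0.02,0,0,0,0,0,0.3,0.02,0,0,0,0,0,0.3,0.02,0,0,0,0,0,0.3,0.02,0,0,0,0,0,0.3,0.02,0,0,0,0,0,0.3,0.02,0,0,0,0,0,0.3,0.02,0,0,0,0,0,0.3,0.02,0,0,0,0,0,0.3]
}}

```text
time: 6.75
tcp_pos: [0.5237, 0.0412, 0.0364]
orientation: [-3.072, -0.658, 0.0]
force: [-2.7, -1.8, 2.3]
opening: 0.0258
gripper_force: 1.4
```

{"method": "move_arm", "body": {
  "series": [0.014,0,0,0,0,0,0.3,0.014,0,0,0,0,0,0.3]
}}

```text
time: 6.95
tcp_pos: [0.5277, 0.043, 0.0364]
orientation: [-3.072, -0.659, -0.001]
force: [-0.2, 0.1, -0.4]
opening: 0.0256
gripper_force: 0.0
```

```bash
python3 -c "
from h import *
plan([[-.076,0,.036]])"
```

```text
t 6.95 turn [-0.     -0.0003  0.    ] rack pos [-0.0794 -0.0001  0.0364] F [-0.2  0.1 -0.4] open 0.025647931150954633
[-0.076, 0, 0.036] [0.531 0.045 0.036] shift in target frame [ 0.022 -0.001  0.003] rows 0.06789590463126391
```

{"method": "move_arm", "body": {
  "series": [0.008,0,0,0,0,0,0.3,0.008,0,0,0,0,0,0.3]
}}

```text
time: 7.15
tcp_pos: [0.5298, 0.044, 0.0364]
orientation: [-3.072, -0.659, -0.001]
force: [0.2, -1.0, -0.2]
opening: 0.0257
gripper_force: 0.0
```

Run:
```python
from h import *
from workcell import get_image
import cv2
q=np.load("q.npy");plan([])
a=get_image('scene')['img'][175:245,220:335,::-1]
cv2.imwrite('pics/s8.png',cv2.convertScaleAbs(cv2.resize(a,None,fx=6.9,fy=6.9,interpolation=cv2.INTER_CUBIC),alpha=1.5))
for z in(.078,.086):
  print(z,((proj("scene",world(q,[[x,y,z] for x in(-.065,.065) for y in (.08,-.08)]))-[220,175])*6.9).round(0).tolist())
```

```text
t 7.15 turn [-0.     -0.0003  0.    ] rack pos [-0.0771 -0.0001  0.0364] F [ 0.2 -1.  -0.2] open 0.025694918035112185
0.078 [[471.0, 282.0], [505.0, 75.0], [126.0, 267.0], [192.0, 63.0]]
0.086 [[471.0, 264.0], [505.0, 58.0], [125.0, 249.0], [191.0, 46.0]]
```

View pics/s8.png

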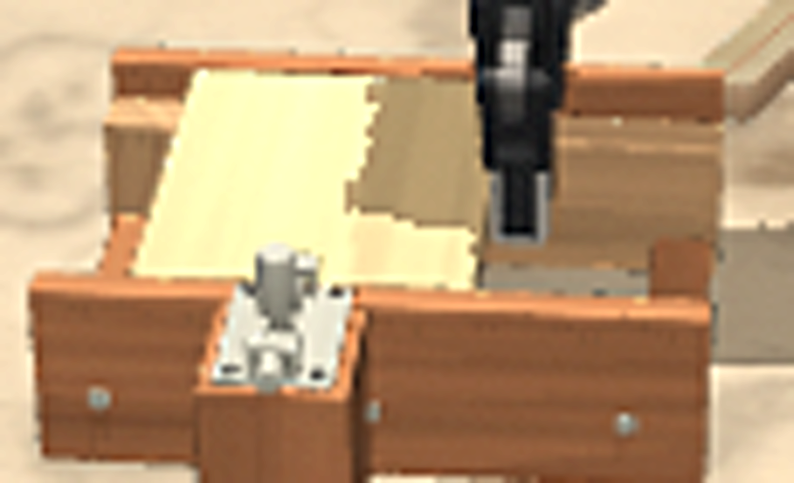

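The board now matches the seated prediction for z=78: near-left corner (475,287), far-right (195,70), flush with the fences. I'll confirm the stop with a gentle touch.

{"method": "move_arm", "body": {
  "series": [0.01,0,0,0,0,0,0.3,0.01,0,0,0,0,0,0.3]
}}

```text
time: 7.4
tcp_pos: [0.5321, 0.0449, 0.0364]
orientation: [3.072, 0.658, -0.001]
force: [-3.6, -1.9, 2.5]
opening: 0.0257
gripper_force: 1.7
```

{"method": "move_arm", "body": {
  "series": [0.008,0,0,0,0,0,0.3,0,0,0,0,0,0,0.3]
}}

```text
time: 7.6
tcp_pos: [0.5333, 0.0455, 0.0364]
orientation: [3.072, 0.658, -0.0]
force: [-1.2, -0.9, 0.6]
opening: 0.0256
gripper_force: 0.9
```

{"method": "move_arm", "body": {
  "series": [0.008,0,0,0,0,0,0.3,0.008,0,0,0,0,0,0.3]
}}

```text
time: 7.8
tcp_pos: [0.5343, 0.0458, 0.0362]
orientation: [3.071, 0.658, -0.004]
force: [-13.9, -5.4, 12.2]
opening: 0.0255
gripper_force: 7.7
```

{"method": "move_arm", "body": {
  "series": [-0.06,0,0,0,0,0,0.3,-0.08,0,0,0,0,0,0,0,0,-0.2,0,0,0,0,0,0,-0.2,0,0,0,0,0,0,-0.2,0,0,0,0,0,0,-0.2,0,0,0,0,0,0,-0.2,0,0,0,0,0,0,0,0,0,0,0]
}}

```text
time: 8.6
tcp_pos: [0.5177, 0.0379, 0.1898]
orientation: [3.071, 0.658, 0.009]
force: [-0.1, 0.4, -1.1]
opening: 0.0002
gripper_force: 0.0
```

```bash
python3 -c "
from h import *
from workcell import r
plan([[-.02,.2,.185],[0,.185,.185]]);print(r.get_state()['qpos'].round(2))"
```

```text
t 8.6 turn [ 0.0013 -0.0035 -0.0002] rack pos [-0.0906 -0.0007  0.1898] F [-0.1  0.4 -1.1] open 0.00022613962032610714
[-0.02, 0.2, 0.185] [0.5   0.25  0.185] shift in target frame [ 0.471 -1.338  0.032] rows 4.256411353597679
[0, 0.185, 0.185] [0.524 0.244 0.185] shift in target frame [0.133 0.1   0.   ] rows 0.4999999999999994
[ 0.05  0.39 -0.31  1.89  0.15  0.88 -1.48]
```

{"method": "move_arm", "body": {
  "series": [0.067,-0.191,0,0,0,0,0,0.067,-0.191,0,0,0,0,0,0.067,-0.191,0,0,0,0,0,0.067,-0.191,0,0,0,0,0,0.067,-0.191,0,0,0,0,0,0.067,-0.191,0,0,0,0,0,0.067,-0.191,0,0,0,0,0]
}}

```text
time: 9.3
tcp_pos: [0.4977, 0.2504, 0.1858]
orientation: [3.072, 0.658, -0.0]
force: [0.7, -0.7, 0.1]
opening: 0.0003
gripper_force: 0.0
```

{"method": "move_arm", "body": {
  "series": [0,0,0,0,0,-0.09,0,0,0,0,0,0,-0.09,0,0,0,0,0,0,-0.09,0,0,0,0,0,0,-0.09,0,0,0,0,0,0,-0.09,0,0,0,0,0,0,-0.09,0,0,0,0,0,0,-0.09,0,0,0,0,0,0,-0.09,0,0,0,0,0,0,-0.09,0,0,0,0,0,0,-0.09,0,0,0,0,0,0,-0.09,0,0,0,0,0,0,-0.01,0]
}}

```text
time: 10.5
tcp_pos: [0.498, 0.2492, 0.1857]
orientation: [-1.702, -2.64, 0.0]
force: [0.2, -0.5, -0.1]
opening: -0.0001
gripper_force: 0.0
```

```bash
sed -i 's/R.from_euler("z",q\[2\])\*R.from_rotvec/R.from_euler("z",q[2]+(yaw or 0))*R.from_rotvec/' h.py; python3 -c "
from h import *
from workcell import r
plan([[0,.18,.15],[0,.18,.082],[0,.12,.082]],yaw=np.pi/2);print(r.get_state()['qpos'].round(2))"
```

```text
t 10.5 turn [-0.0003 -0.0002  0.002 ] rack pos [-0.022   0.2001  0.1857] F [ 0.2 -0.5 -0.1] open -0.00011547750389567455
[0, 0.18, 0.15] [0.526 0.24  0.15 ] shift in target frame [-0.134  0.147  0.238] rows 0.9299289780948048
[0, 0.18, 0.082] [0.526 0.24  0.082] shift in target frame [ 0.    -0.     0.453] rows 1.3599999999999999
[0, 0.12, 0.082] [0.551 0.185 0.082] shift in target frame [-0.4 -0.  -0. ] rows 1.2
[-0.05  0.52 -0.72  1.78  0.41  0.99 -0.51]
```

{"method": "move_arm", "body": {
  "series": [-0.025,0.037,0.12,0,0,0,0,-0.025,0.037,0.12,0,0,0,0,-0.025,0.037,0.12,0,0,0,0,-0.025,0.036,0.12,0,0,0,0,0,0,0,0,0,0,0]
}}

```text
time: 11.0
tcp_pos: [0.524, 0.2439, 0.111]
orientation: [-1.707, -2.634, 0.006]
force: [-0.3, -0.8, -0.5]
opening: 0.0
gripper_force: 0.0
```

Run:
```python
from h import *
from workcell import get_image
import cv2
q=np.load("q.npy");plan([[0,.185,.082],[0,.12,.082]],yaw=np.pi/2)
a=get_image('scene')['img'][160:250,210:320,::-1]
cv2.imwrite('pics/s9.png',cv2.convertScaleAbs(cv2.resize(a,None,fx=6.6,fy=6.6,interpolation=cv2.INTER_CUBIC),alpha=1.6))
for y in(.174,.196):
 for z in(.09,.1,.11,.12,.13): print(y,z,((proj("scene",world(q,[[0,y,z]]))-[210,160])*6.6).round(0).tolist())
```

```text
t 11.0 turn [-0.0027  0.     -0.0011] rack pos [-0.0004  0.1846  0.111 ] F [-0.3 -0.8 -0.5] open 1.6088330864890298e-05
[0, 0.185, 0.082] [0.524 0.244 0.082] shift in target frame [0.002 0.003 0.194] rows 0.5806256437545546
[0, 0.12, 0.082] [0.551 0.185 0.082] shift in target frame [-0.433 -0.    -0.   ] rows 1.3000000000000003
0.174 0.09 [[317.0, 469.0]]
0.174 0.1 [[316.0, 447.0]]
0.174 0.11 [[315.0, 424.0]]
0.174 0.12 [[314.0, 400.0]]
0.174 0.13 [[313.0, 377.0]]
0.196 0.09 [[309.0, 503.0]]
0.196 0.1 [[308.0, 480.0]]
0.196 0.11 [[307.0, 457.0]]
0.196 0.12 [[306.0, 434.0]]
0.196 0.13 [[305.0, 410.0]]
```

View pics/s9.png

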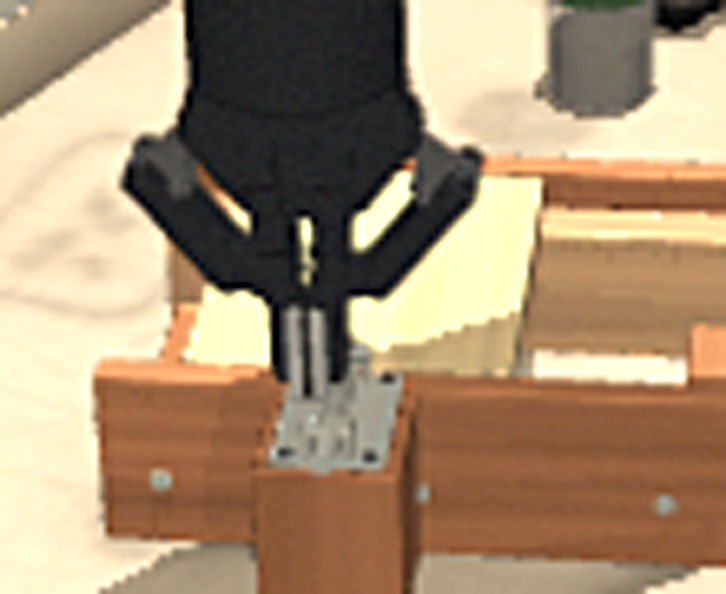

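The shut fingertips end at (308,395), so tip height is about TCP + 24 mm, and they sit just outside the knob. I'll go down about 32 mm, then push inward.

{"method": "move_arm", "body": {
  "series": [0,0,0.07,0,0,0,0,0,0,0.07,0,0,0,0,0,0,0.07,0,0,0,0,0,0,0,0,0,0,0]
}}

```text
time: 11.45
tcp_pos: [0.5238, 0.2446, 0.0814]
orientation: [-1.706, -2.637, 0.003]
force: [-0.5, 0.9, -0.6]
opening: 0.0001
gripper_force: 0.0
```

{"method": "move_arm", "body": {
  "series": [-0.03,0,0,0,0,0,0,-0.03,0,0,0,0,0,0,-0.03,0,0,0,0,0,0,-0.03,0,0,0,0,0,0,-0.03,0,0,0,0,0,0,-0.03,0,0,0,0,0,0,-0.03,0,0,0,0,0,0,-0.03,0,0,0,0,0,0]
}}

```text
time: 12.25
tcp_pos: [0.5395, 0.2119, 0.0829]
orientation: [-1.706, -2.638, -0.0]
force: [-1.0, 1.9, 0.6]
opening: -0.0001
gripper_force: 0.8
```

```bash
python3 -c "
from h import *
plan([[0,.126,.08]],yaw=np.pi/2)"
```

```text
t 12.25 turn [ 0.     -0.0001 -0.    ] rack pos [0.0006 0.1491 0.0829] F [-1.   1.9  0.6] open -0.00010253363386940192
[0, 0.126, 0.08] [0.548 0.191 0.08 ] shift in target frame [-0.154 -0.004  0.02 ] rows 0.46595726528635617
```

Contact at about 2 N, as expected. Continue.

{"method": "move_arm", "body": {
  "series": [-0.02,0,0,0,0,0,0,-0.02,0,0,0,0,0,0,-0.02,0,0,0,0,0,0,-0.02,0,0,0,0,0,0,-0.02,0,0,0,0,0,0,-0.02,0,0,0,0,0,0,-0.015,0,0,0,0,0,0]
}}

```text
time: 12.95
tcp_pos: [0.5478, 0.1934, 0.0829]
orientation: [1.707, 2.638, 0.0]
force: [-1.2, 1.1, 0.2]
opening: 0.0001
gripper_force: 0.8
```

{"method": "move_arm", "body": {
  "series": [-0.01,0,0,0,0,0,0,-0.01,0,0,0,0,0,0]
}}

```text
time: 13.15
tcp_pos: [0.5489, 0.1909, 0.0829]
orientation: [-1.706, -2.638, -0.0]
force: [0.1, 1.9, 0.6]
opening: 0.0003
gripper_force: 0.8
```

{"method": "move_arm", "body": {
  "series": [-0.01,0,0,0,0,0,0,-0.01,0,0,0,0,0,0]
}}

```text
time: 13.35
tcp_pos: [0.5497, 0.1893, 0.083]
orientation: [-1.705, -2.637, -0.002]
force: [-6.0, 11.2, 0.5]
opening: 0.0001
gripper_force: 6.0
```

{"method": "move_arm", "body": {
  "series": [-0.01,0,0,0,0,0,0,-0.01,0,0,0,0,0,0]
}}

```text
time: 13.55
tcp_pos: [0.5498, 0.1891, 0.0831]
orientation: [-1.701, -2.637, -0.005]
force: [-12.3, 21.6, 0.9]
opening: -0.0002
gripper_force: 12.6
```

Firm stop. Retreat and check.

{"method": "move_arm", "body": {
  "series": [0.06,0,0,0,0,0,0,0.1,0,0,0,0,0,0,0.15,0,0,0,0,0,0,0,0,-0.2,0,0,0,0,0,0,-0.2,0,0,0,0,0,0,-0.2,0,0,0,0,0.2,0,-0.1,0,0,0,0,0.2,0,0,0,0,0,0,0.2,0,0,0,0,0,0,0.2,0,0,0,0,0,0,0,0,0,0,0,0,0]
}}

```text
time: 14.65
tcp_pos: [0.4803, 0.3418, 0.1883]
orientation: [-1.699, -2.641, -0.002]
force: [0.3, 0.3, 0.1]
opening: -0.0001
gripper_force: 0.0
```

Run:
```python
from h import *
from workcell import get_image
import cv2
q=np.load("q.npy");plan([])
a=get_image('scene')['img'][170:245,215:320,::-1];b=get_image('top')['img'][135:260,205:345,::-1]
A=cv2.resize(a,(480,343),interpolation=cv2.INTER_CUBIC);B=cv2.resize(b,(320,286),interpolation=cv2.INTER_CUBIC);B=cv2.copyMakeBorder(B,0,57,0,0,0)
cv2.imwrite('pics/f.png',cv2.convertScaleAbs(cv2.hconcat([A,B]),alpha=1.5))
s=480/105
for y in(.107,.112,.137):
  print(y,((proj("scene",world(q,[[0,y,.097],[0,y,.122]]))-[215,170])*s).round().tolist(),((proj("top",world(q,[[0,y,.122]]))-[205,135])*320/140+[480,0]).round().tolist())
print("board corners z78",((proj("scene",world(q,[[x,y,.078] for x in(-.063,.067) for y in (.08,-.08)]))-[215,170])*s).round(0).tolist())
```

```text
t 14.65 turn [-7.0000e-04 -1.1000e-03  1.0034e+00] rack pos [-2.000e-04  2.918e-01  1.883e-01] F [0.3 0.3 0.1] open -0.00010988466758539732
0.107 [[213.0, 201.0], [212.0, 162.0]] [[560.0, 152.0]]
0.112 [[212.0, 206.0], [210.0, 167.0]] [[556.0, 154.0]]
0.137 [[206.0, 231.0], [204.0, 191.0]] [[535.0, 163.0]]
board corners z78 [[331.0, 210.0], [354.0, 73.0], [103.0, 199.0], [147.0, 65.0]]
```

View pics/f.png

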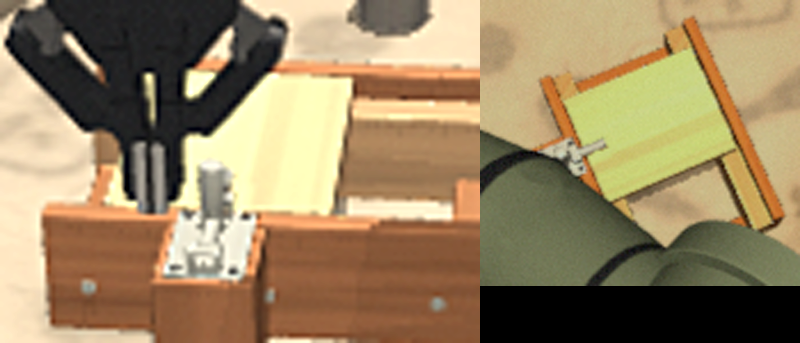

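The knob top is at (212,163), which matches a fully shot bolt (y=107). The top view shows the rod over the seated board at (595,148). The gripper is clear.

```bash
python3 -c "
from workcell import r
print(r.sign_off())"
```

```text
the job is handed in; nothing more can be done
None
```

The board dropped into its notches and lies flush with the fences, the bolt is fully shot over it, and the job was handed in at about 15 s with the gripper clear; no verdict was shown.

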